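# Sign off the sorted batch on the check-off keys

### The arm

A 6-joint arm with a two-finger parallel gripper is mounted at the origin on a cart in front of the work surface, level with it; the furniture and walls round the work are solid. World frame = base frame: x ahead of the robot, y to its left, z up, the work surface at z = 0. Lengths are in m, angles in degrees, forces in N, time in s.
With the tool pointing down it reaches from about 0.3 to 0.75 m from the base axis. Payload 8.5 kg.
Tool frame: the origin (TCP) lies on the mounting face of the last link; the fingertips stand 173 mm ahead of it and the grasp point (between the pads) lies 155 mm ahead of it (env.tips_ahead is the distance from the TCP to the fingertips, in m); x points along the fingers, z is the direction in which the jaws open and shut, and the axes are right-handed (so a half turn about x gives the same grasp; the last joint's range is limited). The gripper opens to 85 mm and grips with 20 to 120 N. Pads are 22 mm wide; open, the fingers measure 114 mm over their backs; the gripper's body (76 mm by 85 mm) begins 54 mm behind the grasp point. The pads swing forward as they close: fully open they stand 13 mm farther back than shut.
Start: joints at [-75.877, 21.807, 74.336, -0, 83.858, -12.336], TCP at [0.245, -0.492, 0.405] pointing down, gripper open.
Joint ranges: [-178.18, 178.18], [-50.72, 133.34], [12.68, 142.11], [-81.47, 261.47], [9.98, 163.14], [-165.26, 165.26]. Speed limits (degrees/s): [136.94, 136.94, 180, 180, 180, 180].

### API

Orientations are given as a 3x3 rotation matrix whose columns are the frame's x, y, z axes.
In Python, from rig import env, optics gives the robot as it stands.
- The arm moves only by the shell command python3 -m inch 'ROWS' [FORCE]. ROWS is JSON, a list of rows, each a list of 3 entries, a list of its own where there are three numbers: the closure, from -1 (fully open) to 1 (shut), then the shift along the tool's x, y, z in units of 30 mm (1.0 is 30 mm), then the turn about the tool's x in units of 5 degrees (1.0 is 5 degrees). In form: [[hand, [x, y, z], yaw], ...]. A call has exactly 8 rows; each row shifts and turns the commanded pose from where the row before left it, along the tool's axes as they then stand; what a row does not reach is not made up. A row lasts 1/12 s, in which the tool goes at most 41.7 mm and 7.16 degrees, less where a joint would pass 70% of its speed; a pose out of reach is approached as far as the arm can. A call is refused whole if a number of a shift passes 1 or a number of a turn 1, either way. A call with a gripper value outside its range is refused whole. The fingers move at their own pace and stop on an object; FORCE is the grip in N (left out, the last holds). Time passes only in rows, so rows that do not move let the fingers close, or fill a call up. It gives the time, the measured TCP pose, the force and the opening at its end, in the units of the state.
- env.observe(): the state, without advancing time (a new reading comes with each control period).
- optics.get_image(name): name is "side" or "top"; returns the picture (400x640x3 uint8, red, green, blue); there is no depth.
- optics.camera_params(name): a dict with "fx", "fy", "cx", "cy" (pixels), "xyz" and "rotation" of the camera in the world. Camera axes: x right, y down, z forward; pixel columns grow to the right and rows downward; lengths in m; the calibration is good to about 2 mm. A picture is of the moment at which its call begins. camera_params takes no time and is no camera call.
- env.close_job(): hands the job in, once; it reports no verdict.
The state is a dict: "time_s": time; "q": joint angles; "qvel": joint speeds; "joint_efforts": joint torques, N m; "position": TCP position; "tool_rot": TCP orientation; "ft_force": force on the tool from outside, world axes, zero at the start; "wrist_torque": the same for the moment, N m; "grip_width": finger opening in m.
Only numpy, scipy, OpenCV 4.12 (cv2) and the standard library are available. Lean on these libraries where they do the work, as an engineer would, in place of code of your own. Each camera call takes 0.05 s, during which the arm holds its last target.

### The job

Sign off the sorted batch on the four one-key check-off blocks: with the fingertips lightly press the round key, then the square key, then the long bar key, each in turn fully down so that it stays down. Leave the cross-shaped key (reject) up. Do not press hard, do not grasp, lift or shove the blocks, and leave the bottle, pot, beaker and dish where they stand.

Things in the scene. Friction and masses are not known exactly. Their poses are not given: they have to be found in the camera images.
- round_top (a point): centre of the top face of the black key that is round, 38 mm across. It moves with the key: 58 mm above the bench while the key is up, 50 mm when it is down and released. Axes are those of its block (z up).
- round_key (a joint): travel of this key into its mount, m: 0 = up (as at the start), 0.008 = fully down. It slides straight down against about 2.5 N of steady friction, has no return spring and stays where it is left. The mount rests on a soft cushion of 1.5 N per mm, which gives up to 8 mm under the finger (about 1.7 mm while the key slides) and rises again when let go; with both fully pressed the key is still 4 mm proud of the block.
- round_block: white block that carries the round key in the middle of its top: 86 x 86 mm, top 38 mm above the bench, about 0.7 kg, standing loose on four rubber feet. Origin at the centre of its underside, z up.
- square_top (a point): centre of the top face of the black key that is square, 35 x 35 mm. It moves with the key: 58 mm above the bench while the key is up, 50 mm when it is down and released. Axes are those of its block (z up).
- square_key (a joint): travel of this key into its mount, m: 0 = up (as at the start), 0.008 = fully down. It slides straight down against about 2.5 N of steady friction, has no return spring and stays where it is left. The mount rests on a soft cushion of 1.5 N per mm, which gives up to 8 mm under the finger (about 1.7 mm while the key slides) and rises again when let go; with both fully pressed the key is still 4 mm proud of the block.
- square_block: white block that carries the square key in the middle of its top: 86 x 86 mm, top 38 mm above the bench, about 0.7 kg, standing loose on four rubber feet. Origin at the centre of its underside, z up.
- bar_top (a point): centre of the top face of the black key that is a long bar, 24 mm along the block's x and 66 mm along its y. It moves with the key: 58 mm above the bench while the key is up, 50 mm when it is down and released. Axes are those of its block (z up).
- bar_key (a joint): travel of this key into its mount, m: 0 = up (as at the start), 0.008 = fully down. It slides straight down against about 2.5 N of steady friction, has no return spring and stays where it is left. The mount rests on a soft cushion of 1.5 N per mm, which gives up to 8 mm under the finger (about 1.7 mm while the key slides) and rises again when let go; with both fully pressed the key is still 4 mm proud of the block.
- bar_block: white block that carries the bar key in the middle of its top: 86 x 86 mm, top 38 mm above the bench, about 0.7 kg, standing loose on four rubber feet. Origin at the centre of its underside, z up.
- cross_top (a point): centre of the top face of the black key that is cross- or plus-shaped, two 16 x 52 mm arms. It moves with the key: 58 mm above the bench while the key is up, 50 mm when it is down and released. Axes are those of its block (z up).
- cross_key (a joint): travel of this key into its mount, m: 0 = up (as at the start), 0.008 = fully down. It slides straight down against about 2.5 N of steady friction, has no return spring and stays where it is left. The mount rests on a soft cushion of 1.5 N per mm, which gives up to 8 mm under the finger (about 1.7 mm while the key slides) and rises again when let go; with both fully pressed the key is still 4 mm proud of the block.
- cross_block: white block that carries the cross key in the middle of its top: 86 x 86 mm, top 38 mm above the bench, about 0.7 kg, standing loose on four rubber feet. Origin at the centre of its underside, z up.
- small_bottle: small glass bottle with a wide screw cap, 44 mm across, 88 mm tall; loose bystander, origin at the centre of its underside.
- screw_pot: white screw-cap pot, 52 mm across, 82 mm tall; loose bystander, origin at the centre of its underside.
- beaker: clear beaker, 49 mm across, 60 mm tall; loose bystander, origin at the centre of its underside.
- dish: flat round covered dish, 90 mm across, 15 mm tall; loose bystander, origin at the centre of its underside.
Mind the look-alikes: they are no part of the job. Leave any yellow look-alike of the square_block alone.

How it is judged (in metres and radians):
On the way, in this order (a step that is already met when the one before it is completed fails the run):
1. the round key is pressed down, the others still up (value of joint round_key above 0.005 m and value of joint each of square_key, bar_key, cross_key below 0.003 m), for 0.1 s.
2. then the square key is pressed down (value of joint each of round_key, square_key above 0.005 m and value of joint each of bar_key, cross_key below 0.003 m), for 0.1 s.
3. then the long bar key is pressed down (value of joint each of round_key, square_key, bar_key above 0.005 m and value of joint cross_key below 0.003 m), for 0.1 s.
At the end, for the whole second after the job is handed in: The round, square and bar keys are down by more than 5 of their 8 mm and the cross key is up (within 3 mm); the blocks stand flat, at rest, within 30 mm of where they stood, and the bottle, pot, beaker and dish stand upright, at rest, within 20 mm (all of step 3 and angle between each of round_block, square_block, bar_block, cross_block's own z axis and vertical below 0.1 rad and distance of each of round_block, square_block, bar_block, cross_block from where it was at the start of the episode below 0.03 m and linear speed of each of round_block, square_block, bar_block, cross_block, small_bottle, screw_pot, beaker, dish below 0.02 m/s and angle between each of small_bottle, screw_pot, beaker, dish's own z axis and vertical below 0.15 rad and distance of each of small_bottle, screw_pot, beaker, dish from where it was at the start of the episode below 0.02 m); the robot touches nothing.
It fails at once if a key is pressed out of order: square before round is down, or bar before square is down ((value of joint square_key above 0.003 m and value of joint round_key below 0.005 m) or (value of joint bar_key above 0.003 m and value of joint square_key below 0.005 m)).
It fails at once if the cross key is pressed (value of joint cross_key above 0.003 m).
It fails at once if a block is pressed hard (over 25 N) (contact force between any of the arm, the fingers and round_block above 25 N or contact force between any of the arm, the fingers and square_block above 25 N or contact force between any of the arm, the fingers and bar_block above 25 N or contact force between any of the arm, the fingers and cross_block above 25 N).
It fails at once if a block is lifted (over 8 mm), tipped or shoved (over 30 mm) (height (world z) of any of round_block, square_block, bar_block, cross_block above 0.008 m or angle between any of round_block, square_block, bar_block, cross_block's own z axis and vertical above 0.1 rad or distance of any of round_block, square_block, bar_block, cross_block from where it was at the start of the episode above 0.03 m).
It fails at once if a bystander is moved by more than 20 mm, or lifted (distance of any of small_bottle, screw_pot, beaker, dish from where it was at the start of the episode above 0.02 m or height (world z) of any of small_bottle, screw_pot, beaker, dish above 0.012 m).
It also fails if it takes over 35 s, if anything falls off the work surface, if the arm or the gripper's body presses on something with over 40 N, if the wrist force passes 120 N, or if a joint passes its speed limit or range.

## Working session

There is one attempt and no reset: what is moved stays moved. The work goes in short steps, Python scripts to look and compute and a shell command to move; the robot and the scene stay as the last step left them, time stands still between calls to the robot, and variables do not carry over. Pictures are saved under pics/ and viewed, and the job is handed in when it is done.

```bash
ls; mkdir -p pics
python3 - <<'E'
from rig import env, optics
import cv2
for n in ("side","top"):
    im=optics.get_image(n); cv2.imwrite(f"pics/{n}0.png",im[:,:,::-1]); print(n,optics.camera_params(n))
s=env.observe(); print(s, env.tips_ahead)
E
```

```text
pics
side {'fx': 369.2330032424483, 'fy': 369.2330032424483, 'cx': 325.0320727429123, 'cy': 199.90972049860986, 'xyz': array([ 0.24992078, -1.05662715,  0.62601142]), 'rotation': array([[ 0.96567918, -0.13440645,  0.22225802],
       [-0.25870937, -0.42165907,  0.86906449],
       [-0.02309076, -0.89673772, -0.44195959]])}
top {'fx': 419.37881255867467, 'fy': 419.37881255867467, 'cx': 330.0183463281096, 'cy': 198.14031598238847, 'xyz': array([0.43136018, 0.03896065, 1.26803786]), 'rotation': array([[ 0.02781288, -0.99807086,  0.05550669],
       [-0.99960341, -0.02752456,  0.00595238],
       [-0.0044131 , -0.05565023, -0.99844057]])}
{'time_s': 0.1, 'q': array([-7.58777585e+01,  2.18380653e+01,  7.43783467e+01,  1.31665635e-03,
        8.38603105e+01, -1.23357532e+01]), 'qvel': array([-0.04643557, -0.09512537, -0.11307325,  0.02186628, -0.03486393,
       -0.02566137]), 'joint_efforts': array([ 5.05267715e-03, -4.49216151e+01, -2.31657761e+01, -7.01474778e-05,
        3.61269609e-03,  7.46427986e-06]), 'position': array([ 0.24503863, -0.49235734,  0.40417676]), 'tool_rot': array([[-3.04561419e-04,  8.95262391e-01,  4.45539178e-01],
       [ 1.30416415e-03,  4.45539176e-01, -8.95261494e-01],
       [-9.99999103e-01,  3.08394115e-04, -1.30326316e-03]]), 'ft_force': array([ 0.27912235, -0.71741857, -0.83622529]), 'wrist_torque': array([-0.0448484 , -0.01148367,  0.00352981]), 'grip_width': 0.08563338853432123} 0.1734
```

View pics/top0.png

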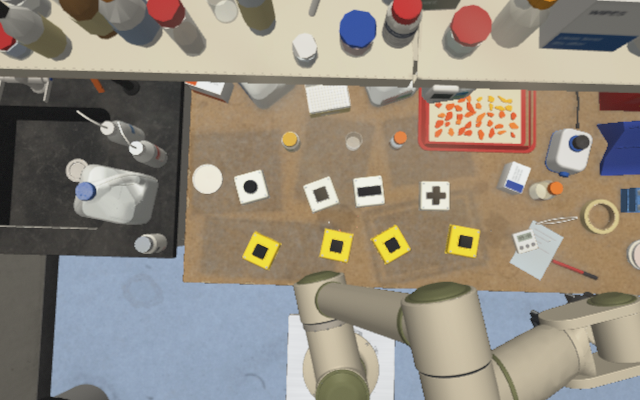

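View pics/side0.png

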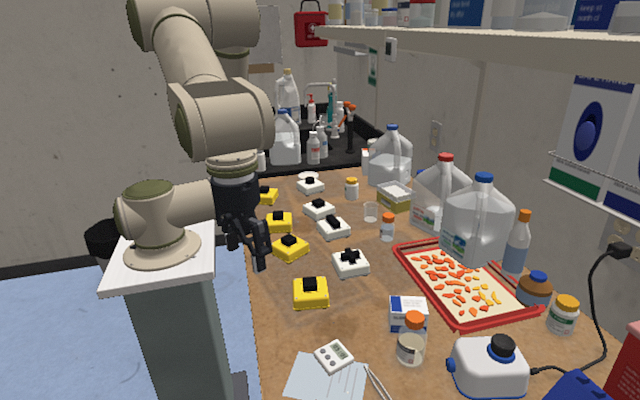

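```bash
cat > h.py <<'E'
import numpy as np, cv2
from rig import env, optics
def cast(cam,u,v,z):
    c=optics.camera_params(cam); d=c['rotation']@np.array([(u-c['cx'])/c['fx'],(v-c['cy'])/c['fy'],1])
    return c['xyz']+d*(z-c['xyz'][2])/d[2]
def proj(cam,p):
    c=optics.camera_params(cam); d=c['rotation'].T@(np.array(p)-c['xyz']); return np.array([c['fx']*d[0]/d[2]+c['cx'],c['fy']*d[1]/d[2]+c['cy']])
E
python3 - <<'E'
from h import *
im=cv2.imread('pics/top0.png'); g=im.max(2)
for n,(u,v) in dict(round=(250,187),square=(320,194),bar=(369,191),cross=(435,195)).items():
    r=14
    def cen(mask):
        k,l,st,c=cv2.connectedComponentsWithStats(mask.astype(np.uint8))
        i=1+st[1:,4].argmax(); m=(l==i).astype(np.uint8); ct,_=cv2.findContours(m,0,2)
        return c[i],st[i],cv2.minAreaRect(max(ct,key=cv2.contourArea))
    sub=g[v-r:v+r,u-r:u+r]<70
    c,s,rect=cen(sub); k=c+[u-r,v-r]
    R=26; sub=im[v-R:v+R,u-R:u+R].min(2)>150
    c2,s2,rect2=cen(sub); b=np.array(rect2[0])+[u-R,v-R]
    print(n,k.round(1),s,np.round(rect[1],1),round(rect[2]),'key',cast('top',*k,.058).round(4),'blk',b.round(1),np.round(rect2[1],1),round(rect2[2]),cast('top',*b,.038).round(4))
    p=cast('top',*k,.058); print('  side px',proj('side',p).round(1))
for n,(u,v,z) in dict(pot=(291,141,.08),beaker=(353,142,.06),bottle=(400,139,.08),dish=(207,179,.015),ye1=(260,251,.058),ye2=(337,246,.058),ye3=(391,243,.058),ye4=(465,241,.058),boxes=(327,98,.05)).items(): print(n,cast('top',u,v,z).round(3))
a=cv2.resize(im[160:270,180:500],None,fx=2.5,fy=2.5,interpolation=2)
s=cv2.imread('pics/side0.png'); b=cv2.resize(s[150:320,230:450],None,fx=3,fy=3,interpolation=2)
cv2.imwrite('pics/topc.png',a);cv2.imwrite('pics/sidec.png',b)
E
```

```text
round [249.9 186.2] [  8   8  13  12 120] [11. 12.] 90 key [0.5268 0.2793 0.058 ] blk [250.4 186.2] [28.5 29.2] 75 [0.5286 0.2816 0.038 ]
  side px [308.7 177.1]Traceback (most recent call last):
  File "<stdin>", line 10, in <module>
  File "<stdin>", line 7, in cen
ValueError: attempt to get argmax of an empty sequence
```

```bash
python3 -m inch --help 2>&1 | head -5
```

```text
invalid input: not JSON, or not a number
```

Run:
```python
from h import *
im=cv2.imread('pics/top0.png'); g=im.max(2)
for n,(u,v) in dict(round=(250,187),square=(320,194),bar=(369,191),cross=(435,195)).items():
    r=14
    def cen(mask):
        k,l,st,c=cv2.connectedComponentsWithStats(mask.astype(np.uint8))
        i=1+st[1:,4].argmax(); m=(l==i).astype(np.uint8); ct,_=cv2.findContours(m,0,2)
        return c[i],st[i],cv2.minAreaRect(max(ct,key=cv2.contourArea))
    print(n,'min',g[v-r:v+r,u-r:u+r].min())
    sub=g[v-r:v+r,u-r:u+r]<125
    c,s,rect=cen(sub); k=c+[u-r,v-r]
    R=26; sub=im[v-R:v+R,u-R:u+R].min(2)>150
    c2,s2,rect2=cen(sub); b=np.array(rect2[0])+[u-R,v-R]
    print(n,k.round(1),s,np.round(rect[1],1),round(rect[2]),'key',cast('top',*k,.058).round(4),'blk',b.round(1),np.round(rect2[1],1),round(rect2[2]),cast('top',*b,.038).round(4))
    p=cast('top',*k,.058); print('  side px',proj('side',p).round(1))
for n,(u,v,z) in dict(pot=(291,141,.08),beaker=(353,142,.06),bottle=(400,139,.08),dish=(207,179,.015),ye1=(260,251,.058),ye2=(337,246,.058),ye3=(391,243,.058),ye4=(465,241,.058),boxes=(327,98,.05)).items(): print(n,cast('top',u,v,z).round(3))
a=cv2.resize(im[160:270,180:500],None,fx=2.5,fy=2.5,interpolation=2)
s=cv2.imread('pics/side0.png'); b=cv2.resize(s[150:320,230:450],None,fx=3,fy=3,interpolation=2)
cv2.imwrite('pics/topc.png',a);cv2.imwrite('pics/sidec.png',b)
```

```text
round min 33
round [250.  186.2] [  8   7  13  13 140] [12. 12.] 90 key [0.5268 0.2788 0.058 ] blk [250.4 186.2] [28.5 29.2] 75 [0.5286 0.2816 0.038 ]
  side px [308.7 177.1]
square min 74
square [320.5 193.7] [  8   7  14  14 140] [11.9 11.7] 68 key [0.5108 0.0739 0.058 ] blk [320.6 193.6] [28.6 28.9] 70 [0.5123 0.0744 0.038 ]
  side px [317.2 199.2]
bar min 43
bar [369.  190.5] [  3   9  23  10 192] [ 8.4 22.6] 84 key [ 0.5237 -0.066   0.058 ] blk [368.6 190.5] [28.7 29. ] 84 [ 0.5254 -0.0663  0.038 ]
  side px [331.7 217.2]
cross min 74
cross [435.5 195. ] [  6   6  18  18 169] [14.8 14.8] 45 key [ 0.516  -0.2582  0.058 ] blk [435. 195.] [28. 28.] 90 [ 0.5175 -0.2615  0.038 ]
  side px [348.4 250.3]
pot [0.658 0.162 0.08 ]
beaker [ 0.664 -0.016  0.06 ]
bottle [ 0.672 -0.149  0.08 ]
dish [0.548 0.417 0.015]
ye1 [0.341 0.243 0.058]
ye2 [0.362 0.022 0.058]
ye3 [ 0.375 -0.132  0.058]
ye4 [ 0.386 -0.344  0.058]
boxes [0.794 0.063 0.05 ]
```

View pics/topc.png

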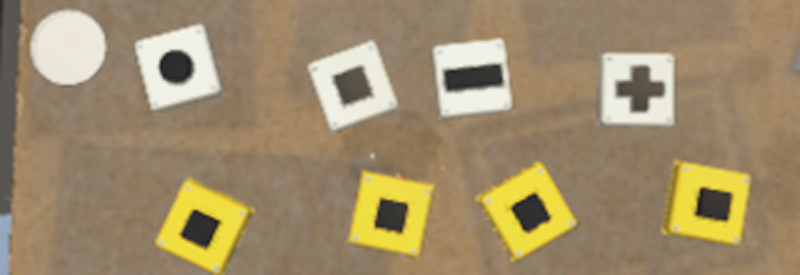

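View pics/sidec.png

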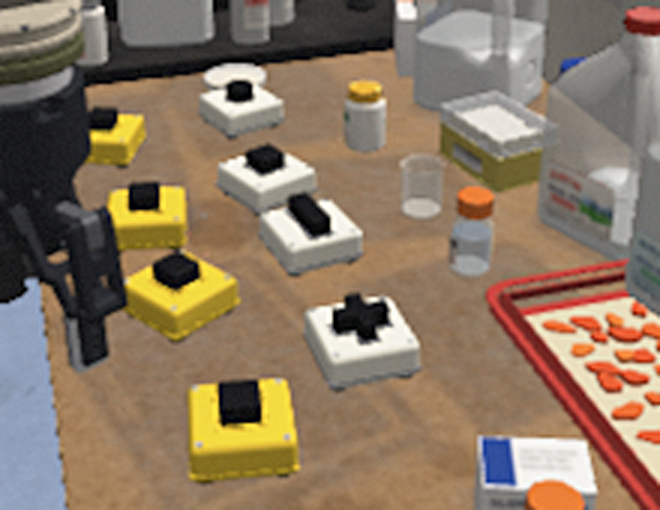

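```bash
python3 - <<'E'
from h import *
# shelf front edge: plane from top view & plane from side view
def plane(cam,a,b):
    c=optics.camera_params(cam); f=lambda p:c['rotation']@np.array([(p[0]-c['cx'])/c['fx'],(p[1]-c['cy'])/c['fy'],1])
    n=np.cross(f(a),f(b)); n/=np.linalg.norm(n); return n,n@c['xyz']
n1,d1=plane('top',(0,77),(640,92)); n2,d2=plane('side',(320,37),(640,70))
for y in (.3,0,-.3): 
    A=np.array([[n1[0],n1[2]],[n2[0],n2[2]]]); print(y,np.linalg.solve(A,[d1-n1[1]*y,d2-n2[1]*y]))
E
python3 -m inch '[[1,[0,0.9,-0.85],0],[1,[0,0.9,-0.85],0],[1,[0,0.9,-0.85],0],[1,[0,0.9,-0.85],0],[1,[0,0.9,-0.85],0],[1,[0,0.9,-0.85],0],[1,[0,0.9,-0.85],0],[1,[0,0.9,-0.85],0]]' 20
```

```text
0.3 [0.66564224 0.55808901]
0 [0.66521956 0.56165795]
-0.3 [0.66479687 0.56522689]
time_s: 0.77
position: [0.3476, -0.2117, 0.4046]
tool_rot: [[-0.0, 0.895, 0.445], [0.0, 0.445, -0.895], [-1.0, -0.0, -0.0]]
ft_force: [0.9, -0.4, -0.1]
grip_width: -0.0
```

```bash
python3 -m inch '[[1,[0,0.9,-0.85],0],[1,[0,0.9,-0.85],0],[1,[0,0.9,-0.85],0],[1,[0,0.9,-0.85],0],[1,[0,0.9,-0.85],0],[1,[0,0.9,-0.85],0],[1,[0.2,0.8,-0.8],0],[1,[0.2,0.4,-0.4],0]]'
python3 - <<'E'
from h import *
s=env.observe(); R=s['tool_rot']
print(s['position'], R.T@(np.array([.527,.279,.09+.1734])-s['position'])/.03)
E
```

```text
time_s: 1.43
position: [0.4409, 0.0469, 0.3926]
tool_rot: [[0.001, 0.894, 0.448], [0.001, 0.448, -0.894], [-1.0, 0.001, -0.0]]
ft_force: [-0.4, -0.2, 0.5]
grip_width: -0.0003
[0.44092997 0.04692525 0.39256224] [ 4.3113149   6.0264823  -5.63069872]
```

```bash
python3 -m inch '[[1,[0.5,0.8,-0.8],0],[1,[0.5,0.9,-0.8],0],[1,[0.5,0.9,-0.8],0],[1,[0.5,0.9,-0.8],0],[1,[0.5,0.9,-0.8],0],[1,[0.5,0.6,-0.6],0],[1,[0.4,0.3,-0.3],0],[1,[0,0,0],0]]'
python3 - <<'E'
from h import *
s=env.observe(); R=s['tool_rot']
print(s['position'], R.T@(np.array([.527,.279,.07+.1734])-s['position'])/.03, s['ft_force'])
E
```

```text
time_s: 2.1
position: [0.5173, 0.2484, 0.2877]
tool_rot: [[-0.005, 0.894, 0.448], [-0.001, 0.448, -0.894], [-1.0, -0.005, -0.001]]
ft_force: [-0.3, 0.3, -1.1]
grip_width: -0.0002
[0.51729832 0.24842254 0.28768458] [ 1.47382903  0.75239552 -0.76433269] [-0.29263576  0.2759763  -1.14352907]
```

```bash
python3 -m inch '[[1,[0.3,0.3,-0.3],0],[1,[0.3,0.3,-0.3],0],[1,[0.3,0.1,-0.1],0],[1,[0.2,0,0],0],[1,[0,0,0],0],[1,[0,0,0],0],[1,[0,0,0],0],[1,[0,0,0],0]]'
python3 - <<'E'
from h import *
s=env.observe(); R=s['tool_rot']
print(s['position'], R.T@(np.array([.527,.279,.07+.1734])-s['position'])/.03, s['ft_force'])
im=optics.get_image('top');cv2.imwrite('pics/t1.png',cv2.resize(im[130:270,180:500,::-1],None,fx=2.5,fy=2.5,interpolation=2))
im=optics.get_image('side');cv2.imwrite('pics/s1.png',cv2.resize(im[100:250,230:430,::-1],None,fx=3.5,fy=3.5,interpolation=2))
E
```

```text
time_s: 2.77
position: [0.5269, 0.2742, 0.2583]
tool_rot: [[0.001, 0.895, 0.445], [0.0, 0.445, -0.895], [-1.0, 0.001, 0.0]]
ft_force: [0.0, 0.3, -0.1]
grip_width: 0.0001
[0.5269402  0.27417486 0.25833694] [ 0.49793994  0.07289458 -0.14323935] [ 0.04509231  0.26937504 -0.0808675 ]
```

View pics/s1.png

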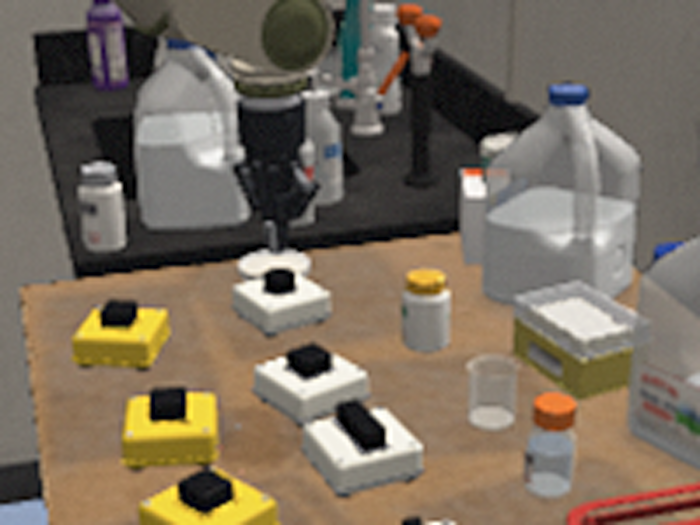

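View pics/t1.png

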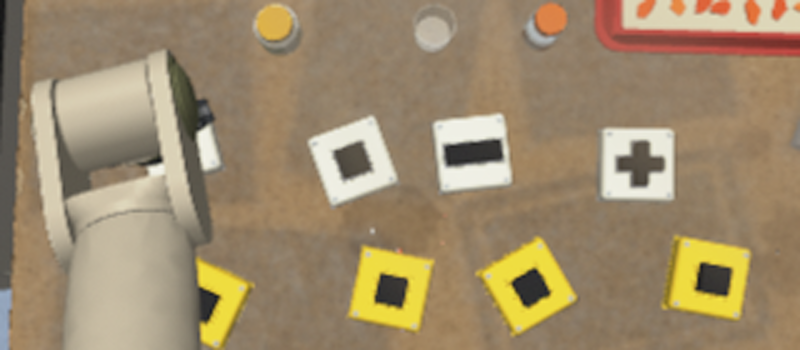

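```bash
python3 -m inch '[[1,[0.2,0.07,-0.14],0],[1,[0.2,0,0],0],[1,[0.15,0,0],0],[1,[0.1,0,0],0],[1,[0.1,0,0],0],[1,[0.1,0,0],0],[1,[0.1,0,0],0],[1,[0.05,0,0],0]]'
python3 - <<'E'
from h import *
s=env.observe(); R=s['tool_rot']
print(s['position'], R.T@(np.array([.527,.279,.046+.1734])-s['position'])/.03, s['ft_force'])
E
```

```text
time_s: 3.53
position: [0.5269, 0.2792, 0.2275]
tool_rot: [[0.0, 0.895, 0.445], [0.0, 0.445, -0.895], [-1.0, 0.0, -0.0]]
ft_force: [-0.0, 0.8, 2.1]
grip_width: 0.0002
[0.52691865 0.27920253 0.2275348 ] [ 0.27115981 -0.00060506  0.00726044] [-0.00238644  0.75387751  2.08753013]
```

```bash
python3 -m inch '[[1,[0.06,0,0],0],[1,[0.06,0,0],0],[1,[0.06,0,0],0],[1,[0.05,0,0],0],[1,[0.05,0,0],0],[1,[0,0,0],0],[1,[0,0,0],0],[1,[0,0,0],0]]'
python3 - <<'E'
from h import *
s=env.observe()
print(s['position'], s['position'][2]-.1734, s['ft_force'])
E
```

```text
time_s: 4.2
position: [0.5269, 0.2792, 0.2196]
tool_rot: [[0.0, 0.895, 0.446], [0.0, 0.446, -0.895], [-1.0, 0.0, 0.0]]
ft_force: [-1.3, 0.0, 5.2]
grip_width: -0.0002
[0.5269141  0.27924022 0.21964057] 0.04624056626011322 [-1.30382585  0.0129703   5.1700117 ]
```

```bash
python3 -m inch '[[1,[-0.4,0,0],0],[1,[-0.5,0,0],0],[1,[-0.4,-0.5,0.8],0],[1,[0,-0.6,1.0],0],[1,[0,-0.6,1.0],0],[1,[0,-0.6,1.0],0],[1,[0,-0.6,1.0],0],[1,[0,-0.4,0.6],0]]'; python3 -m inch '[[1,[0,-0.2,0.4],0],[1,[0,0,0],0],[1,[0,0,0],0],[1,[0,0,0],0],[1,[0,0,0],0],[1,[0,0,0],0],[1,[0,0,0],0],[1,[0,0,0],0]]';python3 - <<'E'
from h import *
s=env.observe(); R=s['tool_rot']
print(s['position'], R.T@(np.array([.511,.074,.046+.1734])-s['position'])/.03, s['ft_force'])
im=optics.get_image('top');cv2.imwrite('pics/t2.png',cv2.resize(im[130:270,180:500,::-1],None,fx=2.5,fy=2.5,interpolation=2))
im=optics.get_image('side');cv2.imwrite('pics/s2.png',cv2.resize(im[130:250,230:430,::-1],None,fx=4,fy=4,interpolation=2))
E
```

```text
time_s: 4.87
position: [0.5101, 0.0875, 0.2582]
tool_rot: [[-0.0, 0.896, 0.444], [-0.0, 0.444, -0.896], [-1.0, -0.0, 0.0]]
ft_force: [0.5, 0.2, -0.1]
grip_width: 0.0003
time_s: 5.53
position: [0.5104, 0.0771, 0.2583]
tool_rot: [[-0.0, 0.895, 0.446], [0.0, 0.446, -0.895], [-1.0, 0.0, -0.0]]
ft_force: [0.5, 0.2, -0.1]
grip_width: 0.0002
[0.51039649 0.07713236 0.25829482] [ 1.29648855 -0.02860286  0.10248104] [ 0.503638    0.24985199 -0.11603005]
```

View pics/s2.png

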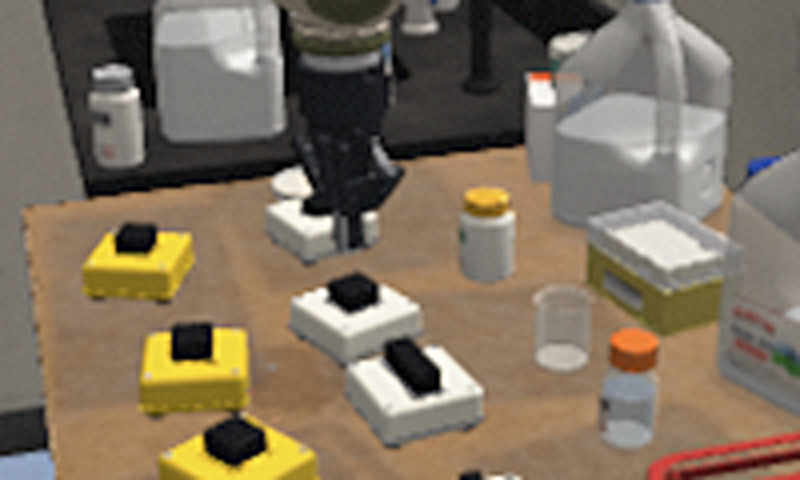

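View pics/t2.png

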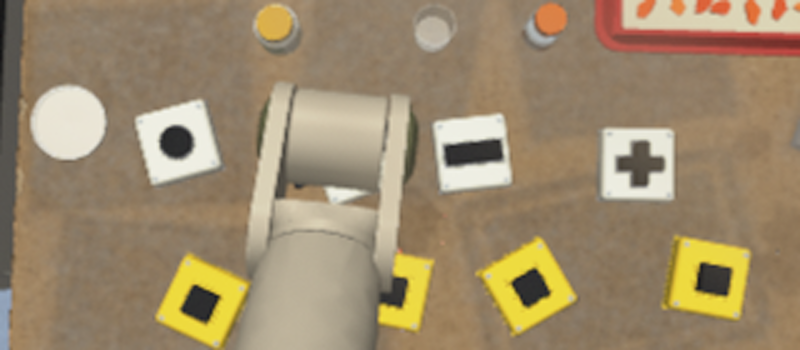

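```bash
python3 -m inch '[[1,[0.2,-0.03,0.1],0],[1,[0.2,0,0],0],[1,[0.15,0,0],0],[1,[0.1,0,0],0],[1,[0.1,0,0],0],[1,[0.1,0,0],0],[1,[0.1,0,0],0],[1,[0.05,0,0],0]]'
python3 - <<'E'
from h import *
s=env.observe(); R=s['tool_rot']
print(s['position'], R.T@(np.array([.511,.074,.046+.1734])-s['position'])/.03, s['ft_force'])
E
```

```text
time_s: 6.3
position: [0.511, 0.0736, 0.2281]
tool_rot: [[0.0, 0.895, 0.446], [0.0, 0.446, -0.895], [-1.0, 0.0, 0.0]]
ft_force: [-0.4, -0.3, 2.6]
grip_width: 0.0002
[0.51095976 0.07359777 0.22809282] [ 0.28976071  0.00716855 -0.01140733] [-0.37731995 -0.34845785  2.62406402]
```

```bash
python3 -m inch '[[1,[0.06,0,0],0],[1,[0.06,0,0],0],[1,[0.06,0,0],0],[1,[0.06,0,0],0],[1,[0.05,0,0],0],[1,[0,0,0],0],[1,[0,0,0],0],[1,[0,0,0],0]]'
python3 - <<'E'
from h import *
s=env.observe()
print(s['position'], s['position'][2]-.1734, s['ft_force'])
print(s['tool_rot'].T@(np.array([.524,-.066,s['position'][2]])-s['position'])/.03)
E
```

```text
time_s: 6.97
position: [0.511, 0.0736, 0.2199]
tool_rot: [[0.0, 0.895, 0.446], [-0.0, 0.446, -0.895], [-1.0, 0.0, 0.0]]
ft_force: [-1.9, 0.3, 4.8]
grip_width: -0.0001
[0.51097739 0.07357342 0.21985831] 0.04645830702108095 [-1.88813434  0.34751806  4.77113735]
[ 1.88564810e-04 -1.68429313e+00  4.35853802e+00]
```

```bash
python3 -m inch '[[1,[-0.4,0,0],0],[1,[-0.5,0,0],0],[1,[-0.4,-0.2,0.5],0],[1,[0,-0.4,1.0],0],[1,[0,-0.4,1.0],0],[1,[0,-0.4,1.0],0],[1,[0,-0.3,0.8],0],[1,[0,0,0],0]]'; python3 -m inch '[[1,[0,0,0],0],[1,[0,0,0],0],[1,[0,0,0],0],[1,[0,0,0],0],[1,[0,0,0],0],[1,[0,0,0],0],[1,[0,0,0],0],[1,[0,0,0],0]]';python3 - <<'E'
from h import *
s=env.observe(); R=s['tool_rot']
print(s['position'], R.T@(np.array([.524,-.066,.046+.1734])-s['position'])/.03, s['ft_force'])
im=optics.get_image('side');cv2.imwrite('pics/s3.png',cv2.resize(im[130:250,230:430,::-1],None,fx=4,fy=4,interpolation=2))
E
```

```text
time_s: 7.63
position: [0.5233, -0.0685, 0.2584]
tool_rot: [[0.001, 0.897, 0.442], [-0.001, 0.442, -0.897], [-1.0, 0.0, 0.001]]
ft_force: [0.7, 0.3, -0.3]
grip_width: 0.0003
time_s: 8.3
position: [0.5228, -0.0644, 0.2586]
tool_rot: [[-0.0, 0.895, 0.446], [0.0, 0.446, -0.895], [-1.0, -0.0, -0.0]]
ft_force: [-0.5, 0.9, 0.4]
grip_width: 0.0002
[ 0.52276596 -0.06444267  0.25862279] [1.30742503 0.01368067 0.06483121] [-0.46340638  0.8502676   0.40793914]
```

View pics/s3.png

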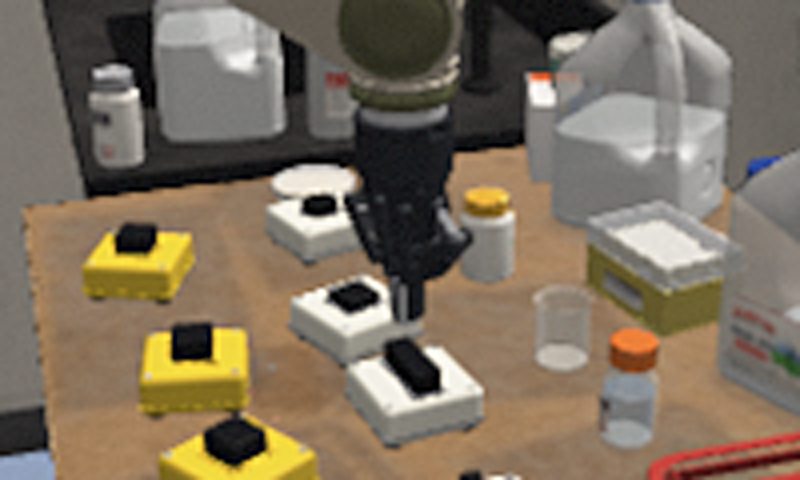

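The round key (crop 320,204) and square key (crop 354,296) are both visibly low. The fingertips stand over the bar (crop 412,365).

```bash
python3 -m inch '[[1,[0.2,0.01,0.07],0],[1,[0.2,0,0],0],[1,[0.15,0,0],0],[1,[0.1,0,0],0],[1,[0.1,0,0],0],[1,[0.1,0,0],0],[1,[0.1,0,0],0],[1,[0.05,0,0],0]]'
python3 - <<'E'
from h import *
s=env.observe(); R=s['tool_rot']
print(s['position'], R.T@(np.array([.524,-.066,.046+.1734])-s['position'])/.03, s['ft_force'])
E
```

```text
time_s: 9.02
position: [0.524, -0.0664, 0.2284]
tool_rot: [[0.0, 0.895, 0.446], [0.0, 0.446, -0.895], [-1.0, 0.0, 0.0]]
ft_force: [0.5, 0.0, 1.9]
grip_width: 0.0002
[ 0.52399139 -0.06640135  0.22839871] [ 0.2999571   0.00618871 -0.01186296] [0.48076316 0.04651696 1.93633341]
```

```bash
python3 -m inch '[[1,[0.06,0,0],0],[1,[0.06,0,0],0],[1,[0.06,0,0],0],[1,[0.06,0,0],0],[1,[0.06,0,0],0],[1,[0,0,0],0],[1,[0,0,0],0],[1,[0,0,0],0]]'; python3 -m inch '[[1,[-0.3,0,0],0],[1,[-0.5,0,0],0],[1,[-0.8,0,0],0],[1,[-0.8,-0.2,0],0],[1,[-0.8,-0.7,0],0],[1,[-0.8,-0.9,0],0],[1,[-0.4,-0.9,0],0],[1,[0,-0.9,0],0]]'; python3 -m inch '[[1,[0,-0.7,0],0],[1,[0,-0.5,0],0],[1,[0,-0.3,0],0],[1,[0,0,0],0],[1,[0,0,0],0],[1,[0,0,0],0],[1,[0,0,0],0],[1,[0,0,0],0]]';python3 - <<'E'
from h import *
s=env.observe()
print(s['position'], s['ft_force'])
im=optics.get_image('side');cv2.imwrite('pics/s4.png',cv2.resize(im[130:280,230:430,::-1],None,fx=4,fy=4,interpolation=2))
im=optics.get_image('top');cv2.imwrite('pics/t4.png',cv2.resize(im[130:270,180:500,::-1],None,fx=2.5,fy=2.5,interpolation=2))
E
```

```text
time_s: 9.68
position: [0.524, -0.0664, 0.2199]
tool_rot: [[0.0, 0.895, 0.446], [-0.0, 0.446, -0.895], [-1.0, 0.0, 0.0]]
ft_force: [-0.9, 0.5, 4.3]
grip_width: -0.0002
time_s: 10.35
position: [0.4263, -0.1147, 0.3544]
tool_rot: [[0.005, 0.895, 0.446], [-0.003, 0.446, -0.895], [-1.0, 0.003, 0.004]]
ft_force: [-0.5, -0.6, 0.4]
grip_width: -0.0001
time_s: 11.02
position: [0.3875, -0.1343, 0.3515]
tool_rot: [[-0.0, 0.895, 0.446], [0.0, 0.446, -0.895], [-1.0, -0.0, -0.0]]
ft_force: [0.8, 0.2, -0.2]
grip_width: 0.0
[ 0.38750208 -0.13429458  0.3515079 ] [ 0.79787844  0.21752311 -0.21409788]
```

View pics/s4.png

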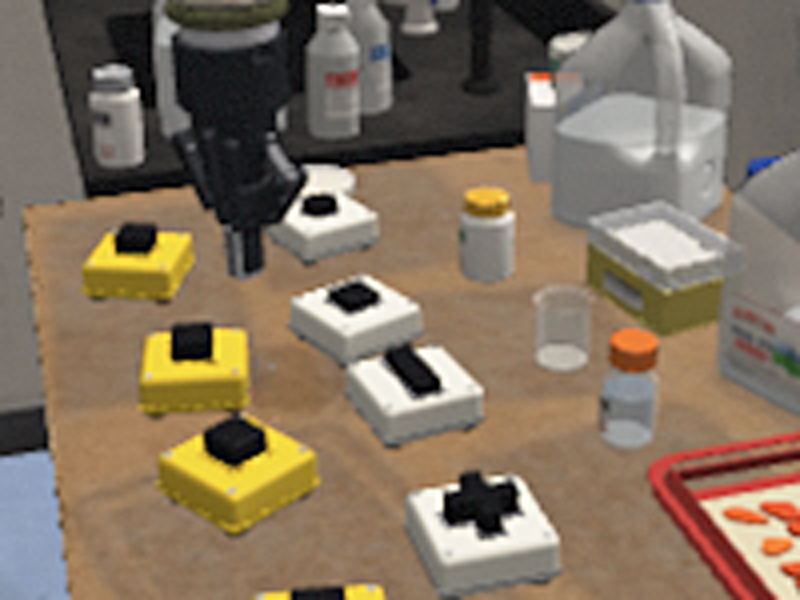

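View pics/t4.png

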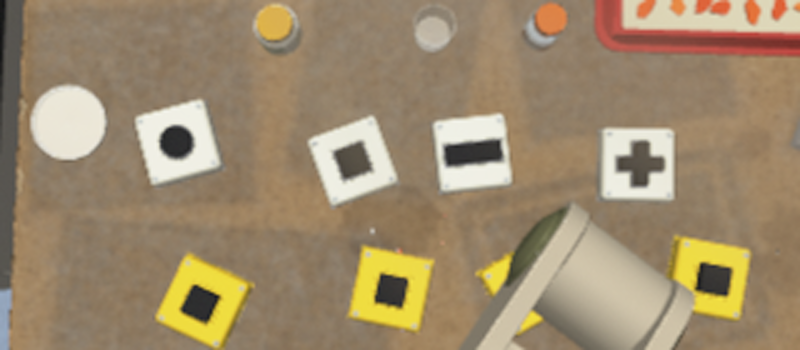

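Both views show the round, square and bar keys low (side crop 320,204; 354,296; 412,370). The cross key (480,503) is up, nothing has moved, and the arm is clear, so I'm handing in.

```bash
python3 -c "
from rig import env
print(env.close_job())"
```

```text
the job is handed in; nothing more can be done
None
```

I pressed the round, square and bar keys in that order with the closed fingertips, then backed the arm clear and handed the job in at about 11 s. It reported no verdict.

- **Force:** at the bottom of each press the tips were about 46 mm above the bench. The vertical readings were 5.2, 4.8 and 4.3 N, as expected for a key that is fully down on its cushion. These were taken at the end of each move, so I have no record of the peaks in between.
- **Final pictures:** the three keys stay low and the cross key is up. The blocks, bottle, pot, beaker and dish look unmoved, judged by eye rather than measured. The gripper touches nothing.
- **Failed checks:** no check of the arm or the scene failed or disagreed. My first key-finding script stopped on too dark a threshold for the square key; I raised it and re-ran.

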